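Select the ring-wheel spindle and start it

ROBOT

A 6-joint arm with a two-finger parallel gripper is mounted at the origin on the work surface. World frame = base frame: x ahead of the robot, y to its left, z up, the work surface at z = 0. Lengths are in mm, angles in rad, forces in N, time in s.
With the tool pointing down it reaches from about 400 to 925 mm from the base axis. Payload 12.5 kg.
Tool frame: the origin (TCP) lies midway between the tips of the shut fingers; the grasp point (between the pads) lies 19 mm behind it (env.tcp_to_grasp is the distance from the TCP to the grasp point, in mm); z points along the fingers, y is the line along which they close (so a half turn about z gives the same grasp; the last joint's range is limited). The gripper opens to 95 mm and grips with 3 to 60 N. Pads are 20 mm wide; open, the fingers measure 119 mm over their backs; the gripper's body (75 mm by 180 mm) begins 59 mm behind the grasp point.
Start: joints at [-1.216, 0.491, 1.559, -0, 1.092, -0.106], TCP at [277.94, -559.818, 214.661] pointing down, gripper open.
Joint ranges: [-3.1, 3.1], [-0.84, 2.19], [0.05, 2.79], [-1.13, 4.28], [0.06, 2.93], [-2.69, 2.69]. Speed limits (rad/s): [2.22, 2.22, 2.79, 3.14, 3.14, 3.14].

INTERFACE

Orientations are given as [roll, pitch, yaw] about the fixed x, y, z axes, in that order (R = Rz(yaw) Ry(pitch) Rx(roll)).
In Python, from cell import env gives the robot as it stands. The module is installed in compiled form; this text tells all that it offers.
- The arm moves only by the tool step_arm, never from a script. Its argument "plan" is a list that holds one entry, the list of rows, each a list of 5 numbers: the shift along the tool's x, y, z in mm, then the turn about the tool's z in degrees, then the opening, from -1 (shut) to 1 (fully open). A call has 1 to 8 rows; each row is the pose to reach, as a shift and turn from the pose commanded when the call began, along the tool's axes at that moment; what a row does not reach only later rows make up. A row lasts 1/12 s, in which the tool goes at most 41.7 mm and 7.16 degrees, less where a joint would pass 70% of its speed; a pose out of reach is approached as far as the arm can. A call with a gripper value outside its range is refused whole. The fingers move at their own pace and stop on an object; the grip force is fixed at half the most. Time passes only in rows, so rows that repeat a pose let the fingers close. It gives the time, the measured TCP pose, the force, the opening and the grip force at its end, in the units of the state.
- env.state(): the state, without advancing time (a new reading comes with each control period).
- env.read_camera(name): name is "side" or "top"; returns the picture (420x560x3 uint8, blue, green, red); there is no depth.
- env.get_calibration(name): a dict with "K" (3x3 intrinsics, pixels), "extrinsics" (4x4, takes a point from world to camera coordinates). Camera axes: x right, y up, looking along -z (the intrinsics and any distortion apply to the point x, -y, -z); pixel columns grow to the right and rows downward; lengths in mm; the calibration is good to about 2 mm. A picture is of the moment at which its call begins. get_calibration takes no time and is no camera call.
- env.job_done(): hands the job in; it is judged then, once.
The state is a dict: "t": time; "joints": joint angles; "qvel": joint speeds; "tau": joint torques, N m; "eef_pos": TCP position; "tcp_rot": TCP orientation; "ft_force": force on the tool from outside, world axes, zero at the start; "moment": the same for the moment, N m; "opening": opening from 0.0 (shut) to 1.0 (fully open); "grip_force": force on a finger pad.
Only numpy, scipy, OpenCV 4.12 (cv2) and the standard library are available. Lean on these libraries where they do the work, as an engineer would, in place of code of your own. Each camera call takes 0.05 s, during which the arm holds its last target. There are 200 camera calls.

TASK

On the round grey wheel selector, gently push the upright tab round with the fingertips until it points straight at the flat brass ring mark and leave it there; only then press the black start button on the loose switch block fully down and let it come back up. Only push and press: do not pinch or lift anything, leave the switch block where it stands, and do not disturb the glasses and other things around.

Things in the scene. Friction and masses are not known exactly. Their poses are not given: they have to be found in the camera images.
- pod: the wheel selector: fixed round grey pod, 286 mm across (radius 143), top face 60 mm above the table; origin at the centre of its underside; its own x axis is the direction of selector angle 0
- hub (a point): point on the vertical axis of the dial, at the height of the pod's top face
- selector (a joint): angle of the dial (rad): 0 when the tab points along the pod's own +x, growing counterclockwise seen from above; stops at -1.55 and +1.55. No detents: a dry friction of about 0.15 N m (about 2.5 N at the tab) keeps it where it is left. It starts between the two middle stations
- tab_top (a point): centre of the top of the tab: an upright dark steel fin on the rim of the aluminium dial, 65 mm from the axis, 30 mm long radially (50 to 80 mm from the axis), 12 mm thick tangentially, top 50 mm above the pod's top face, standing free from 14 mm above the pod's top face up (the 12 mm high, 100 mm wide dial disc and a 12 mm wide flat arm carry it)
- pointer (a point): imaginary point straight out from the tab, 115 mm from the axis at the pod's top face: it falls on a mark's origin when the tab points straight at that mark
- mark_ring: small brass flat ring, 44 mm across with a 28 mm hole, 10 mm high, fixed on the pod's top at one of the four stations, 115 mm from the dial's axis; origin at the centre of its underside. THE WANTED POSITION. The stations lie at selector angles -1.309, -0.436, 0.436 and 1.309; which mark is at which station changes
- mark_cone: small brass cone, 40 mm across the foot, 30 mm high, fixed on the pod's top at one of the four stations, 115 mm from the dial's axis; origin at the centre of its underside
- mark_disc: small brass solid flat disc, 44 mm across, 10 mm high, fixed on the pod's top at one of the four stations, 115 mm from the dial's axis; origin at the centre of its underside
- mark_bar: small brass flat bar, 44 x 12 mm, 10 mm high, fixed on the pod's top at one of the four stations, 115 mm from the dial's axis; origin at the centre of its underside
- switch: start switch: loose grey plastic block 100 x 75 x 38 mm (its x, y, z), about 0.8 kg; origin at the centre of its underside. One round black button in the middle of its top
- start (a joint): travel of the start button (m): 0 up, 0.006 fully down; springs back by itself; about 1.5 N starts it moving and 4.5 N bottoms it
- button_top (a point): centre of the top of the start button, 38 mm across, 52 mm above the table when up
- tumbler_near: clear glass tumbler standing upright, 72 mm across, 90 mm high, between switch and pod on the far side; origin at the centre of its foot
- tumbler_left: a like glass tumbler, left of the pod; origin at the centre of its foot
- felt_wheel: grey felt wheel lying flat, 70 mm across, 20 mm thick, beyond the pod; origin at the centre of its underside
- paste_jar: jar of polishing paste, 60 mm across, 60 mm high, far left of the pod; origin at the centre of its underside
- brush: bench brush 170 mm long lying along x, right of the switch; origin at its underside
- wedge: dark wooden block 90 x 45 x 30 mm near the robot, left; origin at the centre of its underside
- spray_can: spray can standing, 60 mm across, 170 mm high, to the right beyond the switch; origin at the centre of its underside
Mind the look-alikes: they are no part of the job. Leave any brown or green look-alike of the switch alone.

How it is judged:
By the outcome, as a careful person would: the job done as asked, in the order asked, and still so for the second after the job is handed in, with the robot touching nothing.
It also fails if it takes over 46 s, if anything falls off the work surface, if the arm or the gripper's body presses on something with over 40 N, if the wrist force passes 120 N, or if a joint passes its speed limit or range.

## Working session

There is one attempt and no reset: what is moved stays moved. The work goes in short steps, Python scripts to look and compute and a tool call to move; the robot and the scene stay as the last step left them, time stands still between calls to the robot, and variables do not carry over. Pictures are saved under pics/ and viewed, at most 10 in all, crops included, and the job is handed in when it is done.

Besides the shell and the picture viewer there is one more tool, called after "Request:" as name([rows], argument=value, ...), one row to a line, values as JSON. step_arm: Moves the arm, as the interface text tells. Its arguments: {"type":"object","properties":{"plan":{"type":"array"}},"required":["plan"]}

```bash
mkdir -p pics; python3 - <<'E'
from cell import env
import cv2
for n in("top","side"):
    cv2.imwrite(f"pics/{n}0.png",env.read_camera(n)); c=env.get_calibration(n); print(n,c)
s=env.state();print(s['t'],s['eef_pos'],s['tcp_rot'],s['ft_force'])
E
```

```text
top {'K': array([[478.3032331 ,   0.        , 286.60343591],
       [  0.        , 478.3032331 , 212.32609641],
       [  0.        ,   0.        ,   1.        ]]), 'extrinsics': array([[ 8.56517337e-02, -9.96307892e-01,  5.86218315e-03,
        -6.02281056e+01],
       [ 9.73641865e-01,  8.49486162e-02,  2.11672511e-01,
        -5.70360348e+02],
       [-2.11388977e-01, -1.24224506e-02,  9.77323070e-01,
        -1.41784040e+03],
       [ 0.00000000e+00,  0.00000000e+00,  0.00000000e+00,
         1.00000000e+00]])}
side {'K': array([[441.32040875,   0.        , 285.61211518],
       [  0.        , 441.32040875, 202.4611564 ],
       [  0.        ,   0.        ,   1.        ]]), 'extrinsics': array([[-9.76322343e-01, -2.16319033e-01, -8.71233862e-04,
         5.14906258e+02],
       [ 1.43581711e-01, -6.51035645e-01,  7.45343465e-01,
        -1.58840555e+02],
       [-1.61799182e-01,  7.27570385e-01,  6.66680103e-01,
        -1.06697951e+03],
       [ 0.00000000e+00,  0.00000000e+00,  0.00000000e+00,
         1.00000000e+00]])}
0.1 [ 277.85139189 -559.59666925  214.1070499 ] [-3.14056376e+00 -6.93390897e-05  4.60820573e-01] [-0.22882452  0.22528552 -0.64457148]
```

View pics/top0.png

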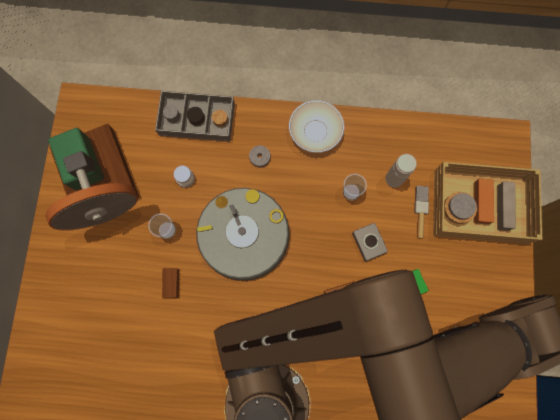

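View pics/side0.png

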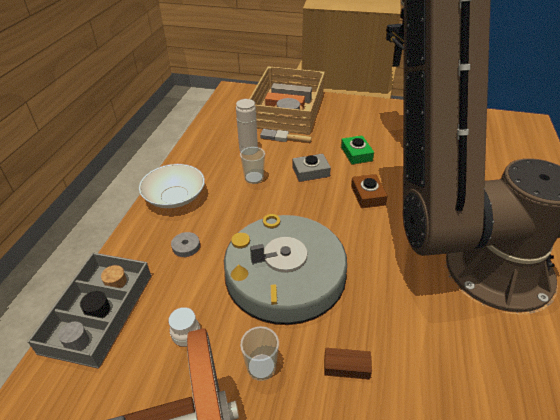

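```bash
python3 - <<'E'
import cv2,numpy as np
a=cv2.imread("pics/top0.png");b=cv2.imread("pics/side0.png")
c=[cv2.resize(a[180:285,190:295],(400,400),interpolation=2),cv2.resize(a[215:270,345:400],(400,400),interpolation=2)]
cv2.imwrite("pics/c1.png",np.hstack(c))
cv2.imwrite("pics/c2.png",cv2.resize(b[140:320,215:415],(780,702)[:1]+(600,) if 0 else (660,594),interpolation=2))
E
```

```text
(no output)
```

View pics/c1.png

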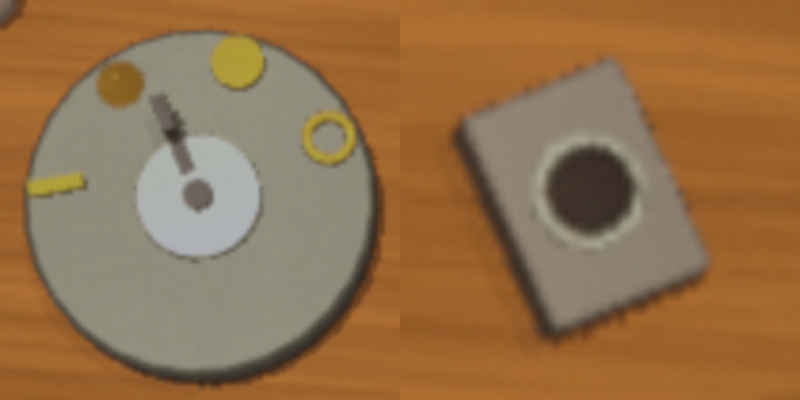

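View pics/c2.png

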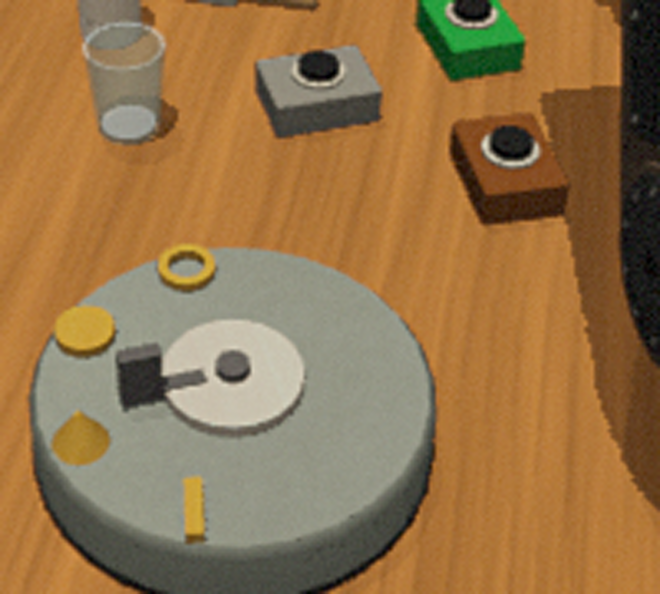

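```bash
cat >h.py <<'E'
from cell import env
import numpy as np
def ray(n,u,v,z):
    c=env.get_calibration(n);K=c["K"];E=np.array(c["extrinsics"]);R=E[:3,:3];t=E[:3,3]
    d=np.linalg.inv(K)@[u,v,1];d=R.T@(d*[1,-1,-1]);o=-R.T@t
    return o+d*(z-o[2])/d[2]
def top(u,v,z):return ray("top",190+(u+.5)/400*105-.5,180+(v+.5)/400*105-.5,z)
def topb(u,v,z):return ray("top",345+(u-400+.5)/400*55-.5,215+(v+.5)/400*55-.5,z)
def side(u,v,z):return ray("side",215+(u+.5)/3.3-.5,140+(v+.5)/3.3-.5,z)
E
python3 - <<'E'
from h import *
np.set_printoptions(precision=1,suppress=True)
A={'hub':((198,196,72),(235,372,72)),'ring':((329,137,70),(187,264,70)),'disc':((238,62,70),(85,327,70)),'bar':((56,184,70),(193,505,70)),'cone':((120,84,75),(81,437,65)),'tab':((162,112,110),(139,351,110))}
P={}
for k,(a,b) in A.items():
    p,q=top(*a),side(*b);P[k]=(p+q)/2;print(k,p,q)
print('pod top centre',top(198,203,60),side(233,400,60))
for k in P:
    for j,f in ((0,top),(1,side)):
        if k!='hub':
            d=f(*A[k][j])-f(*A['hub'][j]);print(k,np.hypot(*d[:2]),np.degrees(np.arctan2(d[1],d[0])))
print('btn',topb(590,188,52),side(320,63,52))
print([topb(*p,38)[:2] for p in((612,58),(708,264),(555,333),(465,122))])
for n,u,v in(("top",355,188),("side",253,178)):print('tumbler near',ray(n,u,v,0))
for n,u,v in(("top",354,182),("side",253,153)):print('tumbler near rim',ray(n,u,v,90))
E
```

```text
hub [501.  120.4  72. ] [499.3 124.   72. ]
ring [558.5  20.7  70. ] [558.1  24.6  70. ]
disc [614.1  99.9  70. ] [614.  103.4  70. ]
bar [501.2 234.8  70. ] [501.4 238.2  70. ]
cone [586.3 192.5  75. ] [588.9 196.7  65. ]
tab [558.8 151.7 110. ] [558.6 152.6 110. ]
pod top centre [497.4 121.1  60. ] [497.4 139.   60. ]
ring 115.1242703427035 -60.07340032043069
ring 115.45837454323245 -59.355708867948984
disc 114.86046145223945 -10.28119263939223
disc 116.52279683891827 -10.138721933442463
bar 114.39518057655555 89.90955663670738
bar 114.25286858552417 88.91913385471547
cone 111.64227290486738 40.19733618716427
cone 115.41867754672559 39.08603189757321
tab 65.63419611266826 28.415449940965463
tab 65.89317379840212 25.80052019305614
btn [ 509.8 -276.    52. ] [ 508.4 -272.    52. ]
[array([ 569.6, -285. ]), array([ 483.9, -329.9]), array([ 449. , -266.6]), array([ 536.1, -223.5])]
tumbler near [ 687.  -225.3    0. ]
tumbler near [ 674.  -208.4   -0. ]
tumbler near rim [ 680.3 -209.5   90. ]
tumbler near rim [ 670.3 -211.6   90. ]
```

The top crop shows these on the pod: bar (56,184), cone (120,84), solid disc (238,62) and hollow ring (329,137). The ring is the target, since it is the only one with a hole. It lies at world angle −60° about the hub (500,122), which is selector −75°. The tab is at about +27°. The grey switch is at top (371,241), with the button at about (509,−274). The brown and green blocks are look-alikes and stay untouched.

I'll go above the ccw side of the tab.

Request:
step_arm([
  [[567,-548,0,-90.6,-1],[567,-548,0,-90.6,-1],[567,-548,0,-90.6,-1],[567,-548,0,-90.6,-1],[567,-548,0,-90.6,-1],[567,-548,0,-90.6,-1],[567,-548,0,-90.6,-1],[567,-548,0,-90.6,-1]],
])

```text
t: 0.77
eef_pos: [389.7, -243.8, 214.6]
tcp_rot: [-3.142, -0.0, 1.467]
ft_force: [1.3, -0.6, -0.1]
opening: 0.5
grip_force: 0.0
```

```bash
cat >>h.py <<'E'
from scipy.spatial.transform import Rotation as Ro
def rel(*targets):
    "rows (dx,dy,dz,turn) for world targets (x,y,z,yaw deg) from the measured pose"
    s=env.state();R=Ro.from_euler('xyz',s['tcp_rot']).as_matrix();y0=np.degrees(np.arctan2(R[1,0],R[0,0]))
    print('t',round(s['t'],2),np.round(s['eef_pos'],1),'yaw',round(y0,1),'F',np.round(s['ft_force'],1),'open',round(s['opening'],2),'j6',round(s['joints'][5],2))
    for t in targets:
        d=R.T@(np.array(t[:3])-s['eef_pos']);print(np.round(d,1).tolist(),round(-((t[3]-y0+180)%360-180),1))
E
python3 -c "
from h import *
rel((542,183,200,117))"
```

```text
t 0.77 [ 389.7 -243.8  214.6] yaw 84.0 F [ 1.3 -0.6 -0.1] open 0.5 j6 -0.6
[440.3, 107.1, 14.6] -33.0
```

Request:
step_arm([
  [[440,107,14,-33,-1],[440,107,14,-33,-1],[440,107,14,-33,-1],[440,107,14,-33,-1],[440,107,14,-33,-1],[440,107,14,-33,-1],[440,107,14,-33,-1],[440,107,14,-33,-1]],
])

```text
t: 1.43
eef_pos: [503.6, 69.6, 204.2]
tcp_rot: [-3.141, 0.0, 2.037]
ft_force: [0.8, -1.1, -0.1]
opening: 0.011
grip_force: 0.0
```

```bash
python3 -c "
from h import *
rel((542,183,200,117))"
```

```text
t 1.43 [503.6  69.6 204.2] yaw 116.7 F [ 0.8 -1.1 -0.1] open 0.01 j6 -0.46
[84.0, 85.3, 4.2] -0.3
```

Request:
step_arm([
  [[84,85,4,0,-1],[84,85,4,0,-1],[84,85,4,0,-1],[84,85,44,0,-1],[84,85,64,0,-1],[84,85,64,0,-1],[84,85,64,0,-1]],
])

```text
t: 2.02
eef_pos: [541.3, 180.6, 139.8]
tcp_rot: [-3.139, -0.0, 2.037]
ft_force: [-0.5, 0.6, -0.1]
opening: 0.008
grip_force: 0.0
```

```bash
python3 -c "
from h import *
import cv2
a=env.read_camera('top');b=env.read_camera('side')
f=lambda i:cv2.resize(i,(400,400),interpolation=2)
cv2.imwrite('pics/l1.png',np.hstack([f(a[165:300,175:310]),f(b[140:320,200:380])]))
rel((542,183,82,117))"
```

```text
t 2.12 [542.3 180.4 141.6] yaw 116.7 F [-0.7 -1.   0.4] open 0.01 j6 -0.26
[2.4, 0.8, 59.6] -0.3
```

View pics/l1.png

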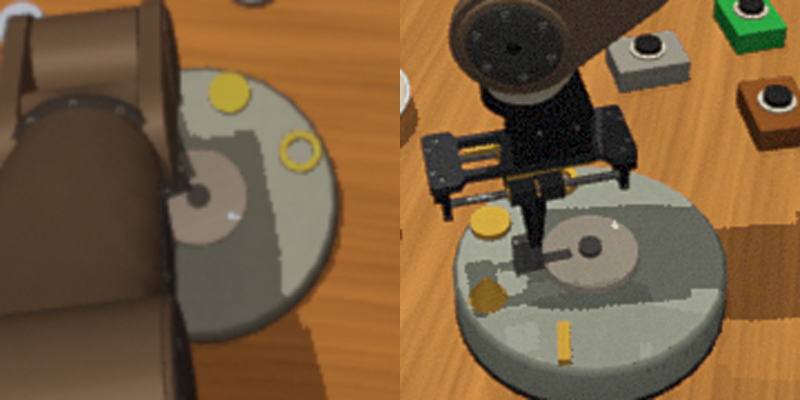

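The side crop shows the shut fingers just on the ccw side of the tab at (537,240), with the cone at (488,295) clear. I'll descend.

Request:
step_arm([
  [[4,0,25,0,-1],[4,0,45,0,-1],[4,0,58,0,-1],[4,0,58,0,-1]],
])

```text
t: 2.45
eef_pos: [539.6, 183.7, 81.7]
tcp_rot: [-3.14, -0.0, 2.036]
ft_force: [-1.4, -1.2, -0.0]
opening: 0.005
grip_force: 0.0
```

```bash
cat >>h.py <<'E'
H=np.array([500,122.])
def at(phi,off,r=65,z=84):
    a=np.radians(phi);p=H+r*np.array([np.cos(a),np.sin(a)])+off*np.array([-np.sin(a),np.cos(a)])
    return (*p,z,phi+90)
E
python3 -c "
from h import *
rel(*[at(p,16) for p in(27,22,17,12,7,2,-3,-8,-13)])"
```

```text
t 2.45 [539.6 183.7  81.7] yaw 116.7 F [-1.4 -1.2 -0. ] open 0.01 j6 -0.25
[-21.0, 1.9, -2.3] -0.3
[-26.7, 3.1, -2.3] 4.7
[-32.5, 3.7, -2.3] 9.7
[-38.3, 3.9, -2.3] 14.7
[-44.2, 3.6, -2.3] 19.7
[-49.9, 2.7, -2.3] 24.7
[-55.6, 1.4, -2.3] 29.7
[-61.2, -0.5, -2.3] 34.7
[-66.5, -2.8, -2.3] 39.7
```

Request:
step_arm([
  [[-7,1,-1,0,-1],[-13,2,-1,0,-1],[-17,2,-1,0,-1],[-21,2,-1,0,-1],[-24.4,2.7,-1,3,-1],[-27.9,3.2,-1,6,-1],[-31.4,3.6,-1,9,-1],[-31.4,3.6,-1,9,-1]],
])

```text
t: 3.12
eef_pos: [557.9, 157.3, 84.1]
tcp_rot: [3.14, 0.0, 1.877]
ft_force: [0.1, -0.2, -0.4]
opening: 0.002
grip_force: 0.0
```

```bash
python3 -c "
from h import *
import cv2
a=env.read_camera('top');b=env.read_camera('side')
f=lambda i:cv2.resize(i,(400,400),interpolation=2)
cv2.imwrite('pics/l2.png',np.hstack([f(a[165:300,175:310]),f(b[200:300,220:320])]))
rel(at(18,16))"
```

```text
t 3.22 [557.3 157.4  83.7] yaw 107.8 F [-0.2  0.  -0.5] open 0.0 j6 -0.15
[0.0, -0.4, -0.3] -0.2
```

View pics/l2.png

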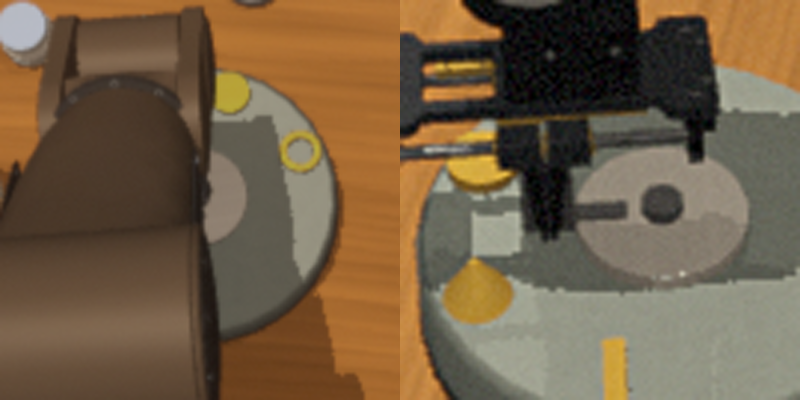

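The side crop shows the fingers against the tab, hiding it, with the dial arm at (600,210) pointing at them. I'll continue the arc.

Request:
step_arm([
  [[-3.4,0.8,0,3,-1],[-6.9,1.3,0,6,-1],[-10.4,1.7,0,9,-1],[-13.9,1.9,0,12,-1],[-17.4,1.9,0,15,-1],[-20.9,1.8,0,18,-1],[-24.4,1.4,0,21,-1],[-27.8,0.9,0,24,-1]],
])

```text
t: 3.88
eef_pos: [566.7, 131.7, 83.6]
tcp_rot: [3.141, -0.0, 1.46]
ft_force: [1.0, 2.5, 0.2]
opening: 0.005
grip_force: 1.4
```

Request:
step_arm([
  [[-3.4,0.8,0,3,-1],[-6.9,1.3,0,6,-1],[-10.4,1.7,0,9,-1],[-13.9,1.9,0,12,-1],[-17.4,1.9,0,15,-1],[-20.9,1.8,0,18,-1],[-24.4,1.4,0,21,-1],[-27.8,0.9,0,24,-1]],
])

```text
t: 4.55
eef_pos: [564.9, 103.8, 83.6]
tcp_rot: [3.14, -0.001, 1.041]
ft_force: [3.4, 1.3, -1.0]
opening: 0.003
grip_force: 1.5
```

```bash
python3 -c "
from h import *
import cv2
a=env.read_camera('top');b=env.read_camera('side')
f=lambda i:cv2.resize(i,(400,400),interpolation=2)
cv2.imwrite('pics/l3.png',np.hstack([f(a[180:285,190:295]),f(b[200:300,220:320])]))
rel(at(-30,16),at(-50,16))"
```

```text
t 4.65 [564.6 103.6  83.6] yaw 59.7 F [-0.2 -0.4  0.6] open 0.0 j6 0.6
[-0.3, -0.1, -0.4] -0.3
[-23.5, 1.5, -0.4] 19.7
```

View pics/l3.png

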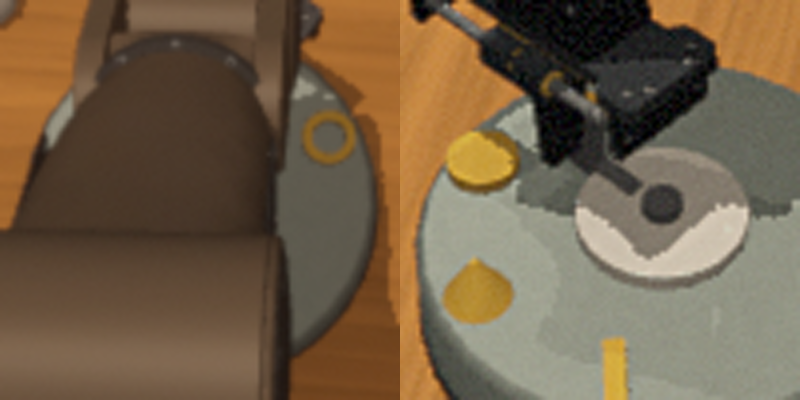

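```bash
python3 -c "
from h import *
g=lambda u,v,z:ray('side',220+(u-400+.5)/4-.5,200+(v+.5)/4-.5,z)
h=g(661,210,72)
for p in((607,172),(615,178),(635,190)):
    d=g(*p,73)-h;print(h,d,np.degrees(np.arctan2(d[1],d[0])))
rel(at(-55,16))"
```

```text
[501.65137138 123.69364114  72.        ] [ 37.02919235 -21.1894534    1.        ] -29.77976299622172
[501.65137138 123.69364114  72.        ] [ 31.34267786 -17.57619821   1.        ] -29.282629796530816
[501.65137138 123.69364114  72.        ] [ 17.82863979 -10.92214738   1.        ] -31.492389601302424
t 4.65 [564.6 103.6  83.6] yaw 59.7 F [-0.2 -0.4  0.6] open 0.0 j6 0.6
[-29.3, 0.7, -0.4] 24.7
```

Request:
step_arm([
  [[-4.6,1,0,4,-1],[-9.2,1.6,0,8,-1],[-13.9,1.9,0,12,-1],[-18.5,1.9,0,16,-1],[-23.2,1.5,0,20,-1],[-26.7,1.1,0,23,-1],[-29,0.7,0,25,-1],[-30.1,0.4,0,26,-1]],
])

```text
t: 5.32
eef_pos: [549.9, 77.5, 83.6]
tcp_rot: [3.141, -0.001, 0.589]
ft_force: [4.2, -0.5, 0.1]
opening: 0.004
grip_force: 1.5
```

Request:
step_arm([
  [[0,0,0,0,-1],[5,0,0,0,-1],[30,0,0,0,-1],[60,0,-10,0,-1],[95,0,-45,0,-1],[130,0,-60,0,-1],[130,0,-60,0,-1]],
])

```text
t: 5.9
eef_pos: [662.4, 153.1, 147.1]
tcp_rot: [3.139, -0.007, 0.592]
ft_force: [1.3, -0.0, 0.5]
opening: 0.004
grip_force: 0.0
```

```bash
python3 -c "
from h import *
import cv2
a=env.read_camera('top');b=env.read_camera('side')
f=lambda i:cv2.resize(i,(400,400),interpolation=2)
cv2.imwrite('pics/l4.png',np.hstack([f(a[180:285,190:295]),f(b[200:300,220:320])]))
rel(at(-56,16),at(-60,16))"
```

```text
t 6.0 [658.  150.9 143.3] yaw 33.9 F [-1.3 -1.7 -0.9] open 0.01 j6 1.11
[-131.2, 0.9, 59.3] -0.1
[-135.7, 1.9, 59.3] 3.9
```

View pics/l4.png

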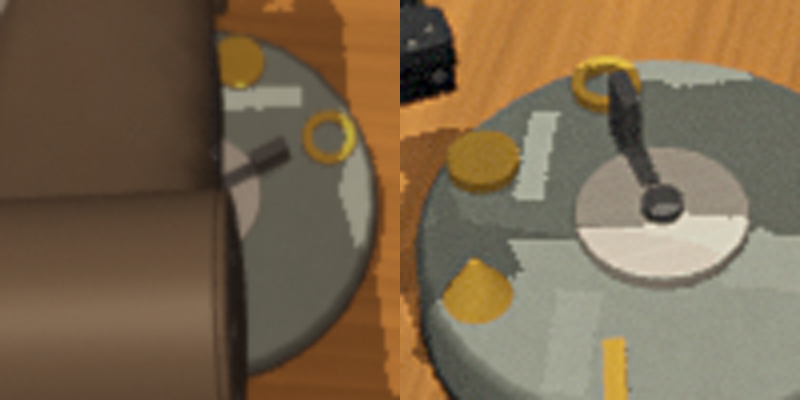

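```bash
python3 -c "
from h import *
import cv2
p=top(271,153,110);h=top(198,196,72);d=p-h;print(p,d,np.hypot(*d[:2]),np.degrees(np.arctan2(d[1],d[0])))
g=lambda u,v,z:ray('side',220+(u-400+.5)/4-.5,200+(v+.5)/4-.5,z)
h=g(661,210,72)
for q in((621,82,110),(642,170,73),(634,150,73)):
    d=g(*q)-h;print(d,np.hypot(*d[:2]),np.degrees(np.arctan2(d[1],d[0])))
for r in ((606,84,70),):
    d=g(*r)-h;print('ring',d,np.hypot(*d[:2]),np.degrees(np.arctan2(d[1],d[0])))
f=lambda i:cv2.resize(i,(400,400),interpolation=2)
b=cv2.imread('pics/l4.png')
cv2.imwrite('pics/l5.png',np.hstack([f(b[110:190,220:360][:, 20:100]),f(b[50:230,550:730])]))"
```

```text
[533.53453203  63.25805289 110.        ] [ 32.48658666 -57.16694621  38.        ] 65.75285583913818 -60.391482898427824
[ 37.15284371 -59.34144328  38.        ] 70.01243236866644 -57.949896023863964
[ 17.42867965 -27.14577169   1.        ] 32.259135063024196 -57.29790162959449
[ 25.68279274 -41.83512029   1.        ] 49.089541983369976 -58.454024850256445
ring [ 56.11001539 -95.60756687  -2.        ] 110.85639661151913 -59.592248169324606
```

View pics/l5.png

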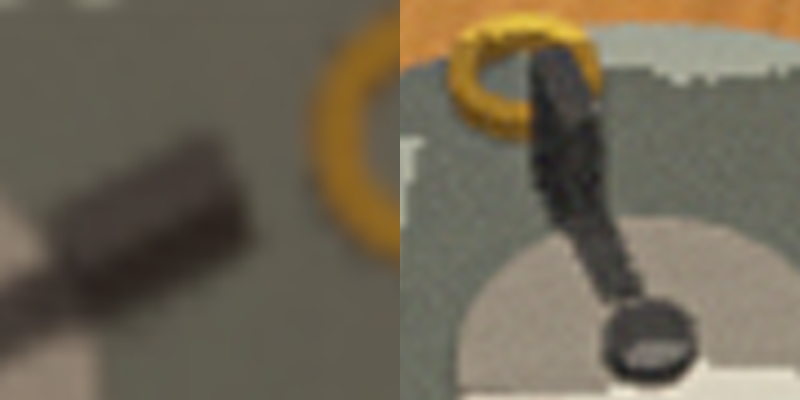

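```bash
python3 -c "
from h import *
p=top(270.4,150.6,110);h=top(198,196,72);
g=lambda u,v,z:ray('side',220+(u-400+.5)/4-.5,200+(v+.5)/4-.5,z)
hs=g(661,210,72)
an=lambda d:(d.round(1),np.hypot(*d[:2]).round(1),np.degrees(np.arctan2(d[1],d[0])).round(1))
print(an(p-h),an(p-[500.5,121,0])); q=g(625.2,86,110);print(q,an(q-hs))
print(an(g(636.4,151,73)-hs),an(g(650,180.5,73)-hs))
"
```

```text
(array([ 34.4, -56.5,  38. ]), np.float64(66.1), np.float64(-58.7)) (array([ 34.9, -57.1, 110. ]), np.float64(66.9), np.float64(-58.6))
[535.62227765  67.08660422 110.        ] (array([ 34. , -56.6,  38. ]), np.float64(66.0), np.float64(-59.0))
(array([ 24.1, -41.3,   1. ]), np.float64(47.9), np.float64(-59.8)) (array([ 11., -20.,   1.]), np.float64(22.9), np.float64(-61.2))
```

Request:
step_arm([
  [[-40,0,20,3,-1],[-75,1,45,3,-1],[-105,1,59,3,-1],[-115,1,59,3,-1],[-122,1,59,3,-1],[-124,1,59,3,-1],[-124,1,59,3,-1]],
])

```text
t: 6.58
eef_pos: [555.6, 80.1, 84.9]
tcp_rot: [3.141, -0.001, 0.536]
ft_force: [-0.2, -0.4, 0.4]
opening: 0.006
grip_force: 0.0
```

```bash
python3 -c "
from h import *
rel(at(-57,16),at(-58,16),at(-59,16),at(-60,16))"
```

```text
t 6.58 [555.6  80.1  84.9] yaw 30.7 F [-0.2 -0.4  0.4] open 0.01 j6 1.06
[-7.8, -0.1, 0.9] -2.3
[-8.9, 0.2, 0.9] -1.3
[-10.1, 0.5, 0.9] -0.3
[-11.2, 0.7, 0.9] 0.7
```

Next comes a slow approach, watching the force.

Request:
step_arm([
  [[-2,0,0,0,-1],[-4,0,0,0,-1],[-6,0,0,0,-1],[-7,0,0,0,-1],[-8,0,0,0,-1]],
])

```text
t: 7.0
eef_pos: [548.5, 76.2, 84.5]
tcp_rot: [3.141, -0.001, 0.536]
ft_force: [2.2, 0.4, -0.2]
opening: 0.008
grip_force: 1.2
```

Request:
step_arm([
  [[-0.5,0,0,0,-1],[-1,0,0,0,-1]],
])

```text
t: 7.17
eef_pos: [547.6, 75.6, 84.5]
tcp_rot: [3.141, -0.001, 0.536]
ft_force: [3.2, 0.5, 0.7]
opening: 0.006
grip_force: 1.4
```

Request:
step_arm([
  [[-0.5,0,0,0,-1],[-1,0,0,0,-1]],
])

```text
t: 7.33
eef_pos: [546.7, 75.0, 84.4]
tcp_rot: [3.141, -0.001, 0.536]
ft_force: [3.3, -1.0, 0.6]
opening: 0.006
grip_force: 1.4
```

```bash
python3 -c "
from h import *
rel(at(-57,16),at(-58,16),at(-59,16),at(-60,16))"
```

```text
t 7.33 [546.7  75.   84.4] yaw 30.7 F [ 3.3 -1.   0.6] open 0.01 j6 1.05
[2.4, -0.0, 0.4] -2.3
[1.3, 0.3, 0.4] -1.3
[0.2, 0.6, 0.4] -0.3
[-0.9, 0.9, 0.4] 0.7
```

Request:
step_arm([
  [[3,0,0,0,-1],[15,0,0,0,-1],[45,0,0,0,-1],[65,0,-25,0,-1],[80,0,-65,0,-1],[80,0,-100,0,-1],[80,0,-100,0,-1]],
])

```text
t: 7.92
eef_pos: [617.7, 116.7, 190.6]
tcp_rot: [3.138, -0.007, 0.537]
ft_force: [0.3, -0.8, 0.4]
opening: 0.002
grip_force: 0.0
```

```bash
python3 -c "
from h import *
print(ray('top',405,162,170),ray('side',247,148,15))
rel((509,-274,120,30.7),(509,-274,180,30.7))"
```

```text
[ 730.42701573 -344.94028802  170.        ] [ 728.73140245 -334.99328939   15.        ]
t 7.92 [617.7 116.7 190.6] yaw 30.7 F [ 0.3 -0.8  0.4] open 0.0 j6 1.12
[-293.6, 280.0, 69.5] 0.0
[-293.2, 280.2, 9.5] 0.0
```

Request:
step_arm([
  [[-293,280,5,0,-1],[-293,280,5,0,-1],[-293,280,5,0,-1],[-293,280,5,0,-1],[-293,280,5,0,-1],[-293,280,5,0,-1],[-293,280,5,0,-1],[-293,280,5,0,-1]],
])

```text
t: 8.58
eef_pos: [524.2, -206.7, 179.9]
tcp_rot: [-3.141, 0.001, 0.536]
ft_force: [0.9, -1.0, -0.7]
opening: 0.006
grip_force: 0.0
```

```bash
python3 -c "
from h import *
rel((509,-274,110,30.7))"
```

```text
t 8.58 [ 524.2 -206.7  179.9] yaw 30.7 F [ 0.9 -1.  -0.7] open 0.01 j6 0.54
[-47.3, 50.2, 69.9] -0.0
```

Request:
step_arm([
  [[-24,25,30,0,-1],[-47,50,60,0,-1],[-47,50,90,0,-1],[-47,50,100,0,-1],[-47,50,100,0,-1],[-47,50,100,0,-1]],
])

```text
t: 9.08
eef_pos: [510.8, -271.3, 80.6]
tcp_rot: [-3.141, 0.0, 0.536]
ft_force: [-0.1, -1.0, 1.0]
opening: 0.004
grip_force: 0.0
```

```bash
python3 -c "
from h import *
import cv2
a=env.read_camera('top');b=env.read_camera('side')
f=lambda i:cv2.resize(i,(400,400),interpolation=2)
cv2.imwrite('pics/l6.png',np.hstack([f(a[180:285,190:295]),f(b[110:210,260:360])]))
rel((509,-274,52,30.7))"
```

```text
t 9.18 [ 511.6 -271.5   82. ] yaw 30.8 F [-0.   0.3 -0.6] open 0.0 j6 0.43
[-3.5, 0.7, 30.0] 0.1
```

View pics/l6.png

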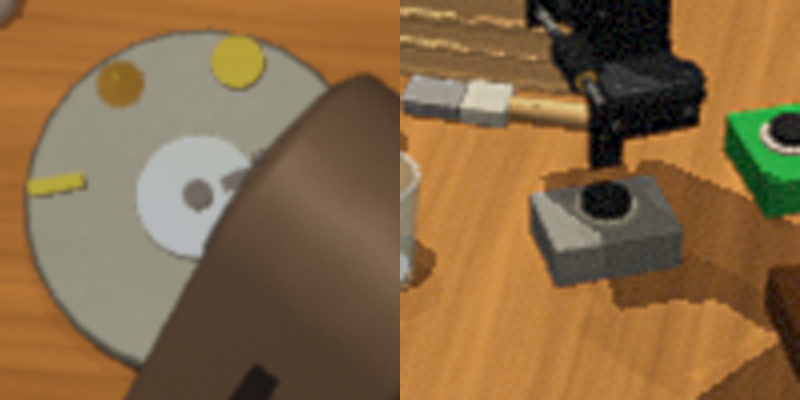

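The side crop shows the fingertip over the black button at (605,185). My picture views are used up, so I'll check the dial angle by image code. That means a silhouette fit of the tab and the ring in the side picture, before pressing.

```bash
cat >fit.py <<'E'
from h import *
import cv2
from scipy.optimize import minimize
b=env.read_camera('side');c=env.get_calibration('side');K=c['K'];E=np.array(c['extrinsics'])
S=8;x0,y0,w,h=225,200,125,100
def proj(P):
    q=np.asarray(P)@E[:3,:3].T+E[:3,3];q=q*[1,-1,-1];q=q@K.T;return q[:,:2]/q[:,2:]
def fill(m,pts,):
    p=((proj(pts)-[x0,y0]+.5)*S).astype(np.float32);cv2.fillConvexPoly(m,cv2.convexHull(p).astype(np.int32),1.)
def box(hub,a,r0,r1,z0,z1):
    u=np.array([np.cos(a),np.sin(a)]);v=np.array([-u[1],u[0]])
    return [(*(hub+r*u+t*v),z) for r in(r0,r1) for t in(-6,6) for z in(z0,z1)]
def circ(c,r,z): 
    th=np.linspace(0,2*np.pi,60);return [(c[0]+r*np.cos(t),c[1]+r*np.sin(t),z) for t in th]
dn=lambda m:cv2.resize(m,(w,h),interpolation=cv2.INTER_AREA)
I=b[y0:y0+h,x0:x0+w].astype(int)
hsv=cv2.cvtColor(b[y0:y0+h,x0:x0+w],cv2.COLOR_BGR2HSV)
g=I.max(2);yel=((hsv[...,1]>120)&(hsv[...,0]>18)&(hsv[...,0]<36)).astype(np.uint8)
# dial hub & marks from yellow blobs
n,l,st,ce=cv2.connectedComponentsWithStats(yel)
for i in range(1,n):
    if st[i,4]>15: print('yellow',st[i].tolist(),ray('side',ce[i][0]+x0,ce[i][1]+y0,68).round(1)[:2])
for T in(60,75,90):
    dark=(g<T).astype(float)
    def cost(p):
        a,hx,hy=p;hub=np.array([hx,hy]);m=np.zeros((h*S,w*S),np.float32)
        fill(m,box(hub,a,50,80,74,110));fill(m,box(hub,a,8,56,72,75))
        reg=np.zeros_like(m);fill(reg,circ(hub+65*np.array([.5,-.866]),38,92));R=dn(reg)>.5
        M=dn(m);return (np.minimum(M,dark)*R).sum()/(np.maximum(M,dark)*R).sum()
    for hub in((499.3,124),(500.5,123)):
        A=np.radians(np.arange(-68,-51,.5));v=[cost((a,*hub)) for a in A];k=np.argsort(v)[::-1][:4]
        print(T,hub,[(round(float(np.degrees(A[i])),1),round(float(v[i]),3)) for i in k])
E
python3 fit.py
```

```text
yellow [38, 14, 17, 14, 98] [564.8  23. ]
yellow [6, 33, 19, 15, 214] [614.8 104.2]
yellow [6, 65, 17, 16, 189] [587.5 202. ]
yellow [46, 85, 6, 15, 86] [501.6 235.6]
60 (499.3, 124) [(-59.0, 0.384), (-58.5, 0.384), (-59.5, 0.383), (-57.5, 0.382)]
60 (500.5, 123) [(-59.5, 0.383), (-60.5, 0.383), (-59.0, 0.38), (-60.0, 0.38)]
75 (499.3, 124) [(-59.0, 0.461), (-58.5, 0.46), (-59.5, 0.458), (-58.0, 0.453)]
75 (500.5, 123) [(-59.5, 0.457), (-59.0, 0.453), (-60.0, 0.453), (-60.5, 0.453)]
90 (499.3, 124) [(-59.0, 0.55), (-59.5, 0.541), (-58.5, 0.538), (-60.0, 0.527)]
90 (500.5, 123) [(-60.0, 0.537), (-59.5, 0.532), (-60.5, 0.532), (-59.0, 0.523)]
```

The fit puts the tab at −59° to −60° and the ring at about −59.5° to −60°, so they are aligned within about 1°. I'll press the button.

Request:
step_arm([
  [[-3,0.5,10,0,-1],[-3,0.5,22,0,-1],[-3,0.5,27,0,-1],[-3,0.5,29,0,-1],[-3,0.5,31,0,-1],[-3,0.5,33,0,-1],[-3,0.5,33,0,-1]],
])

```text
t: 9.82
eef_pos: [508.3, -273.9, 47.3]
tcp_rot: [-3.141, 0.0, 0.536]
ft_force: [-1.5, 3.2, 4.3]
opening: 0.007
grip_force: 1.9
```

Request:
step_arm([
  [[0,0,1,0,-1],[0,0,2,0,-1],[0,0,2,0,-1]],
])

```text
t: 10.07
eef_pos: [508.4, -274.0, 46.2]
tcp_rot: [3.141, -0.0, 0.536]
ft_force: [-1.7, 4.6, 11.7]
opening: 0.001
grip_force: 5.8
```

The button has bottomed at z = 46 with 12 N, so I'll release it.

Request:
step_arm([
  [[0,0,0,0,-1],[0,0,-4,0,-1],[0,0,-10,0,-1],[0,0,-30,0,-1],[0,0,-60,0,-1],[0,0,-100,0,-1],[0,0,-130,0,-1],[0,0,-130,0,-1]],
])

```text
t: 10.73
eef_pos: [510.4, -275.6, 181.4]
tcp_rot: [3.132, -0.004, 0.536]
ft_force: [-0.4, -1.2, -0.2]
opening: 0.006
grip_force: 0.0
```

```bash
python3 fit.py | tail -2; python3 -c "
from h import *
import cv2
b=env.read_camera('side');rel()
a=cv2.imread('pics/side0.png')
for n,(u,v,w,h) in dict(switch=(290,150,45,35),tumbler=(238,145,30,42)).items():
    d=cv2.phaseCorrelate(a[v:v+h,u:u+w,2].astype(np.float32),b[v:v+h,u:u+w,2].astype(np.float32));print(n,d)
"
```

```text
90 (499.3, 124) [(-59.0, 0.563), (-59.5, 0.557), (-58.5, 0.546), (-60.0, 0.545)]
90 (500.5, 123) [(-60.0, 0.553), (-60.5, 0.549), (-59.5, 0.543), (-61.0, 0.531)]
t 10.83 [ 508.7 -274.5  176.5] yaw 30.7 F [-0.5 -0.1 -0.6] open 0.01 j6 0.43
switch ((0.9440512600492355, -0.26909665827011153), 0.6693870085257071)
tumbler ((0.002971269756567807, 0.47622327768160844), 1.003849702058015)
```

```bash
python3 -c "
from cell import env
print(env.job_done())"
```

```text
the job is handed in; nothing more can be done
None
```

The job is handed in at about 10.8 s of the 46 s: the tab points at the brass ring to within about 1° by my image fit, then I pressed the start button fully down and released it, though a possible shift of the switch block of about 2.5 mm (perhaps only shadow) was not ruled out.

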